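# Index the specimen turntable to the orange lock position

### The arm

A 6-joint arm with a two-finger parallel gripper is mounted at the origin on the work surface. World frame = base frame: x ahead of the robot, y to its left, z up, the work surface at z = 0. Lengths are in m, angles in rad, forces in N, time in s.
With the tool pointing down it reaches from about 0.3 to 0.825 m from the base axis. Payload 5.4 kg.
Tool frame: the origin (TCP) lies between the finger pads; the fingertips stand 14 mm ahead of it and the grasp point (between the pads) lies 5 mm behind it; z points along the fingers, y is the line along which they close (so a half turn about z gives the same grasp; the last joint's range is limited). The gripper opens to 92 mm and grips with 3 to 60 N. Pads are 20 mm wide; open, the fingers measure 128 mm over their backs; the gripper's body (75 mm by 189 mm) begins 69 mm behind the grasp point.
Start: joints at [1.093, 0.158, 1.597, -0, 1.386, -0.21], TCP at [0.152, 0.554, 0.229] pointing down, gripper open.
Joint ranges: [-2.91, 2.91], [-0.94, 2.29], [0.18, 2.7], [-1.29, 4.43], [0.17, 2.64], [-3, 3]. Speed limits (rad/s): [2.57, 2.57, 3.14, 3.14, 3.14, 3.14].

### API

Orientations are given as a rotation vector (axis times angle).
In Python, from bench import read_state, snapshot, calibration, job_done gives the robot as it stands. The module is installed in compiled form; this text tells all that it offers.
- The arm moves only by the shell command python3 -m handwheel 'ROWS' [FORCE]. ROWS is text: rows parted by semicolons, each of 7 numbers parted by spaces: the turn, a rotation vector about the tool's x, y, z in rad, then the shift along the tool's x, y, z in m, then the finger opening in m, from 0 to 0.0919. In form: wx wy wz x y z hand; .... A call has 1 to 8 rows; each row is the pose to reach, as a shift and turn from the pose commanded when the call began, along the tool's axes at that moment; what a row does not reach only later rows make up. A row lasts 1/12 s, in which the tool goes at most 41.7 mm and 7.16 degrees, less where a joint would pass 70% of its speed; a pose out of reach is approached as far as the arm can. A call with a gripper value outside its range is refused whole. The fingers move at their own pace and stop on an object; FORCE is the grip in N (left out, the last holds). Time passes only in rows, so rows that repeat a pose let the fingers close. It gives the time, the measured TCP pose, the force, the opening and the grip force at its end, in the units of the state.
- read_state(): the state, without advancing time (a new reading comes with each control period).
- snapshot(name): name is "side" or "top" or "wrist"; returns the picture (480x640x3 uint8, red, green, blue); there is no depth.
- calibration(name): a dict with "fovy" (degrees; the focal length in pixels is half the picture's height over the tangent of half this angle, whatever the lens; pixels are square), "cx", "cy" (the principal point, pixels), "origin" and "rotation" of the camera in the world. Camera axes: x right, y down, z forward; pixel columns grow to the right and rows downward; lengths in m; the calibration is good to about 2 mm. The wrist camera is an equidistant fisheye: a pixel r from the principal point sees the ray r / f radians off the axis. A picture is of the moment at which its call begins: read the wrist's pose just before it. calibration takes no time and is no camera call; for the wrist camera it gives the pose at the moment of the call.
- job_done(): hands the job in; it is judged then, once.
The state is a dict: "time_s": time; "joint_positions": joint angles; "joint_vel": joint speeds; "joint_efforts": joint torques, N m; "ee_pos": TCP position; "orientation": TCP orientation; "force": force on the tool from outside, world axes, zero at the start; "torque": the same for the moment, N m; "width": finger opening in m; "finger_force": force on a finger pad.
Only numpy, scipy, OpenCV 4.12 (cv2) and the standard library are available. Lean on these libraries where they do the work, as an engineer would, in place of code of your own. Each camera call takes 0.05 s, during which the arm holds its last target. There are 200 camera calls.

### The job

Bring the next specimen under the lens: pull the blue spring ring on the turntable's index arm up out of its notch, swing the arm round to the notch by the orange marker, and let the spring pin drop fully home in that notch. The true notch can lie a little to either side of its marker, so feel for it, never force the pin, and leave everything else on the bench where it is; finish with the ring released.

Things in the scene. Friction and masses are not known exactly. Their poses are not given: they have to be found in the camera images.
- turntable: The fixed white round base (330 mm across, 12 mm high) of a specimen turntable; origin on the pivot axis at the underside, z up. At the start the index arm points along its own -x. A slim post with a lens on an overhanging arm (to 213 mm high) stands on its +x side, the lens 62 mm from the axis.
- middle_notch (a point): Middle notch (where the pin starts) of the fixed dark metal index rail, at the rail's top face, 40 mm above the bench, 115 mm from the pivot axis. The rail is 24 mm deep and follows the arc; it has three notches, 11 mm wide along the arc and cut right across it: this one and one in each grey end piece.
- platter (a joint): Turning angle of the black platter (176 mm across, top 53 mm above the bench, carrying three small white mounts up to 69 mm high) and of the white index arm fixed to it, rad; 0 in the middle notch at the start, positive counter-clockwise seen from above, stops at +-0.92. At angle a the arm points along the base's own direction (-cos a, -sin a). It turns easily (0.06 N m).
- plunger (a joint): Lift of the blue ring and its pin, m: 0 fully home in a notch, about 0.010 when the pin rides on top of the rail, 0.014 at its upper stop. The spring pulls down with 6 N at 0, rising to 10 N at 0.014; at 0.012 or more the pin clears the rail.
- ring_center (a point): Centre of the blue pull ring, standing upright on the index arm, 115 mm from the pivot axis, centre 101 mm above the bench when home. The ring is 36 mm across, 10 mm thick, hole 24 mm; its flat faces look along the arm's swing direction. It does not swivel on the arm: it turns with the arm about the pivot. Free above; the arm and collar below it reach 71 mm high.
- pin: The steel index pin under the ring, 8 mm diameter with a round tip; origin at bench level when home, straight below the ring (115 mm from the pivot axis), z up. The pin has 1.5 mm of play either way in a notch. Pressed on the rail by its spring alone it slides along with 2 to 3 N of drag at the ring, and drops into a notch by itself. Never press or drive it against rail or notch wall with over 30 N.
- orange_marker: Upright orange cylinder, 22 mm across, 30 mm high, on the white base just outside the rail, 144 mm from the pivot axis; it marks the wanted notch. Origin in its underside's centre. It stands at an arm angle of +0.70 or -0.70 rad (varies); the notch itself lies at its arm angle give or take 0.08 rad, not told: to be felt or seen.
- grey_marker: The same in grey, by the notch on the other side, which is not wanted.
- dropper_bottle: Bystander: amber bottle, 38 mm across, 75 mm high, beside the turntable; origin under its centre.
- slide_box: Bystander: blue slide box 85 x 110 x 34 mm beside the turntable; origin under its centre.
- mug: Bystander: white mug, 80 mm across, 92 mm high; origin under its centre.
- dish: Bystander: shallow glass dish, 90 mm across, 16 mm high; origin under its centre.
- spare_mount_a: Bystander: small white specimen mount, 28 mm across, 16 mm high, beside the turntable; origin under its centre.
- spare_mount_b: Bystander: the same, on the other side.
- brush: Bystander: a brush, 170 mm long, lying on the bench.

How it is judged:
By the outcome, as a careful person would: the job done as asked, in the order asked, and still so for the second after the job is handed in, with the robot touching nothing.
It also fails if it takes over 45 s, if anything falls off the work surface, if the arm or the gripper's body presses on something with over 40 N, if the wrist force passes 120 N, or if a joint passes its speed limit or range.

## Working session

There is one attempt and no reset: what is moved stays moved. The work goes in short steps, Python scripts to look and compute and a shell command to move; the robot and the scene stay as the last step left them, time stands still between calls to the robot, and variables do not carry over. Pictures are saved under pics/ and viewed, at most 10 in all, crops included, and the job is handed in when it is done.

```bash
mkdir -p pics
cat > h.py <<'E'
import numpy as np,cv2
from bench import *
def save(n,f):
    c=calibration(n); im=snapshot(n); cv2.imwrite('pics/'+f,im[:,:,::-1]); return c,im
def ray(c,u,v,fish=False):
    f=240/np.tan(np.radians(c['fovy'])/2); d=np.array([u-c['cx'],v-c['cy']])/f
    if fish:
        r=np.hypot(*d); k=np.sin(r)/r if r>0 else 1; d=np.array([*(d*k),np.cos(r)])
    else: d=np.array([*d,1.])
    return np.array(c['origin']),np.array(c['rotation'])@d
def at(c,u,v,z,fish=False):
    o,d=ray(c,u,v,fish); return o+d*(z-o[2])/d[2]
def proj(c,p):
    f=240/np.tan(np.radians(c['fovy'])/2); q=np.array(c['rotation']).T@(np.array(p)-c['origin']); return q[:2]/q[2]*f+[c['cx'],c['cy']]
E
python3 - <<'E'
from h import *
for n in('top','side'):
    c,_=save(n,n+'0.png'); print(n,c)
print(read_state())
E
```

```text
top {'fovy': 57.090052765925975, 'cx': 321.0524077717413, 'cy': 237.51603335610952, 'origin': array([0.44748287, 0.07160521, 1.40940066]), 'rotation': array([-2.21051389,  2.20737199, -0.06246944])}
side {'fovy': 48.28137973248721, 'cx': 310.02670614325103, 'cy': 238.60064665800556, 'origin': array([ 0.42886193, -0.81147895,  0.99697652]), 'rotation': array([-2.38588018,  0.10615914, -0.01596507])}
{'time_s': 0.1, 'joint_positions': array([ 1.09289871e+00,  1.58975492e-01,  1.59811734e+00, -3.38329364e-05,
        1.38619485e+00, -2.10065621e-01]), 'joint_vel': array([ 5.58379743e-05, -2.70298335e-03, -2.99353237e-03, -3.14314363e-04,
        5.17170370e-04,  3.96361826e-04]), 'joint_efforts': array([-1.24137446e-04, -3.86504853e+01, -3.22959459e+01,  7.03681237e-02,
        3.39329091e-02, -5.95376105e-05]), 'ee_pos': array([0.15192206, 0.55399793, 0.22771775]), 'orientation': array([-4.19371183e-01, -3.11292968e+00,  2.52374409e-03]), 'force': array([ 0.24568938, -1.03494536, -0.20640651]), 'torque': array([ 0.02650799,  0.0209895 , -0.00734911]), 'finger_force': 0.0, 'width': 0.09181415209409748}
```

View pics/top0.png

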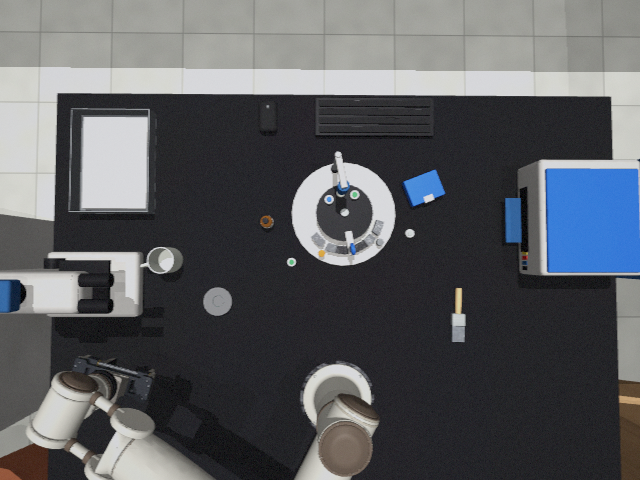

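View pics/side0.png

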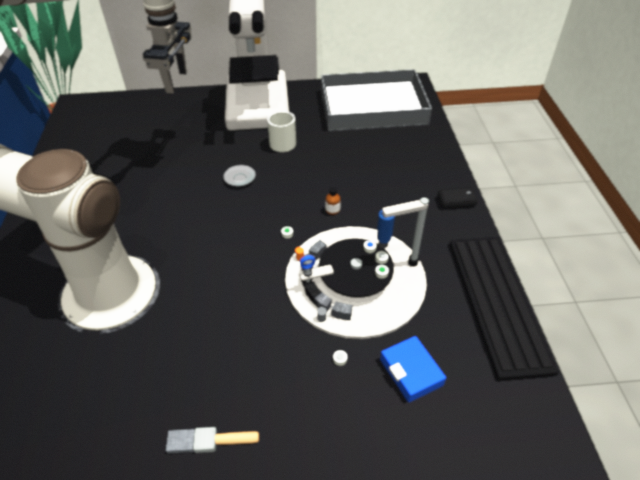

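The top view shows the base's centre near (344,214), the ring near (351,243), orange at (321,254), grey at (379,243), and the lens post at the far side near (339,155). The side view agrees: orange is to the robot's left of the arm (297,254), with the ring at (308,265). `rotation` is a rotation vector, so my helper needs fixing.

```bash
sed -i "s/np.array(c\['rotation'\])/cv2.Rodrigues(np.array(c['rotation']))[0]/g" h.py
python3 - <<'E'
from h import *
c=calibration('top'); im=cv2.imread('pics/top0.png'); hsv=cv2.cvtColor(im,cv2.COLOR_BGR2HSV)
x0,y0,x1,y1=280,150,400,275
sub=hsv[y0:y1,x0:x1]
w=((sub[...,2]>150)&(sub[...,1]<40)).astype(np.uint8)
cn=max(cv2.findContours(w,0,2)[0],key=cv2.contourArea)
# circle fit on hull lower/left/right
h=cv2.convexHull(cn)[:,0]+[x0,y0]; h=h[(h[:,1]>172)]
P=np.array([at(c,u,v,.012)[:2] for u,v in h]); A=np.c_[2*P,np.ones(len(P))]
s=np.linalg.lstsq(A,(P**2).sum(1),rcond=None)[0]; C=s[:2]; print('centre',C,'R',np.sqrt(s[2]+C@C))
def blob(lo,hi,z,box):
    a,b,d,e=box; m=cv2.inRange(hsv[b:e,a:d],lo,hi); v,u=np.nonzero(m); print(len(u),u.mean()+a,v.mean()+b); return at(c,u.mean()+a,v.mean()+b,z)
o=blob((8,120,120),(25,255,255),.02,(310,245,332,265)); r=blob((100,120,60),(130,255,255),.1,(335,225,365,262))
g=at(c,379,243,.025)
for n,p in(('orange',o),('ring',r),('grey',g)):
    d=p[:2]-C; print(n,p,np.hypot(*d),np.degrees(np.arctan2(d[1],d[0])))
big=cv2.resize(im[140:280,270:410],(600,600),interpolation=cv2.INTER_CUBIC); cv2.imwrite('pics/topz.png',big)
s=calibration('side')
for p in([*C,.012],o,r): print(proj(s,p),proj(c,p))
E
```

```text
centre [ 0.58108023 -0.02131165] R 0.16448474829403348
32 321.21875 253.0625
44 352.54545454545456 248.47727272727272
orange [0.4545987  0.04851944 0.02      ] 0.14447823057940787 151.0966869079898
ring [ 0.46791353 -0.04322439  0.1       ] 0.11526868531848285 -169.0412970864302
grey [ 0.48642387 -0.13316406  0.025     ] 0.14652912796960588 -130.23994335077137
[354.90764612 276.26481985] [343.17686886 213.30197892]
[299.36220456 255.84512223] [321.21875 253.0625 ]
[306.99536223 262.56578448] [352.54545455 248.47727273]
```

View pics/topz.png

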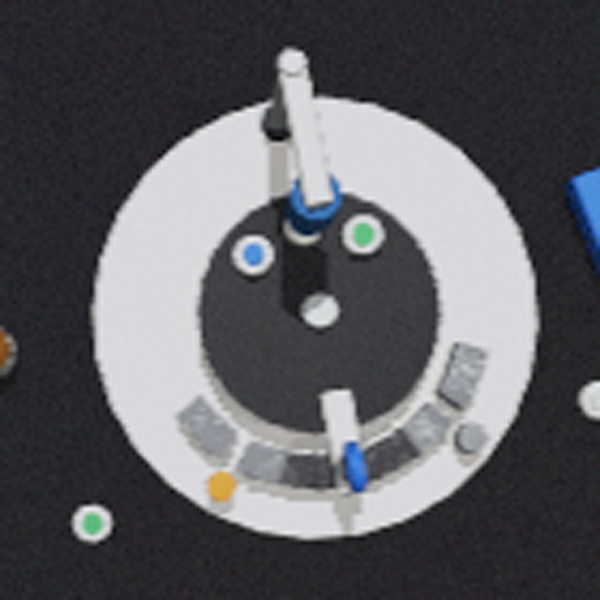

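The radii check out: ring 115 mm, orange 144 mm and base 164.5 mm. The wanted arm angle is about -0.70 rad. In the crop, the gap between the grey end pieces next to orange is at about (235,443). Next I'll work out the approach.

```bash
cat >> h.py <<'E'
from scipy.spatial.transform import Rotation as R
C=np.array([.5811,-.0213]); B=np.radians(190.96)
def target(a,r=.115,z=.099,flip=0):
    "tool pose over arm angle a: z down, y tangential"
    t=B+a; rad=np.array([np.cos(t),np.sin(t),0]); y=np.array([-rad[1],rad[0],0])*(-1 if flip else 1)
    zz=np.array([0,0,-1.]); M=np.c_[np.cross(y,zz),y,zz]
    return np.array([*(C+r*rad[:2]),z]),M
def rel(p,M):
    s=read_state(); M0=R.from_rotvec(s['orientation']).as_matrix()
    w=R.from_matrix(M0.T@M).as_rotvec(); return np.round(w,3),np.round(M0.T@(p-s['ee_pos']),4)
E
python3 - <<'E'
from h import *
s=read_state(); M0=R.from_rotvec(s['orientation']).as_matrix(); print(M0.round(3))
for f in(0,1):
    for a in(0,-.7): print(f,a,rel(*target(a,z=.2,flip=f)),target(a)[0])
c=calibration('top'); 
p=at(c,235*140/600+270,443*140/600+140,.04)[:2]-C; print(np.hypot(*p),np.arctan2(p[1],p[0])-B)
E
```

```text
[[-0.964  0.265 -0.001]
 [ 0.265  0.964 -0.002]
 [ 0.    -0.002 -1.   ]]
0 0 (array([-1.000e-03,  2.000e-03,  2.682e+00]), array([-0.463 , -0.4921,  0.0284])) [ 0.46819758 -0.04316422  0.099     ]
0 -0.7 (array([ 0.000e+00, -2.000e-03, -2.901e+00]), array([-0.4545, -0.4137,  0.0283])) [0.48066215 0.03471106 0.099     ]
1 0 (array([-0.002, -0.001, -0.459]), array([-0.463 , -0.4921,  0.0284])) [ 0.46819758 -0.04316422  0.099     ]
1 -0.7 (array([-0.002, -0.   ,  0.241]), array([-0.4545, -0.4137,  0.0283])) [0.48066215 0.03471106 0.099     ]
0.113083470416617 -0.739735166167669
```

```bash
for i in 1; do python3 -m handwheel '0 0 -0.06 -0.0275 -0.0295 0 0.06; 0 0 -0.12 -0.055 -0.059 0 0.06; 0 0 -0.18 -0.083 -0.088 0 0.06; 0 0 -0.24 -0.11 -0.118 0 0.06; 0 0 -0.3 -0.138 -0.148 0 0.06; 0 0 -0.36 -0.165 -0.176 0 0.06; 0 0 -0.42 -0.193 -0.206 0 0.06; 0 0 -0.459 -0.22 -0.235 0 0.06' 25; done
python3 -c "
from h import *
print(rel(*target(0,z=.2,flip=1)))"
```

```text
time_s: 0.77
ee_pos: [0.3023, 0.2678, 0.2283]
orientation: [0.305, -3.127, 0.0]
force: [1.0, 0.4, -0.2]
width: 0.06
finger_force: 0.0
(array([-0.   , -0.   ,  0.003]), array([-0.1027, -0.3372,  0.0283]))
```

```bash
python3 -m handwheel '0 0 0 -0.012 -0.04 0.004 0.06; 0 0 0 -0.024 -0.079 0.008 0.06; 0 0 0 -0.036 -0.118 0.012 0.06; 0 0 0 -0.048 -0.157 0.016 0.06; 0 0 0 -0.06 -0.196 0.02 0.06; 0 0 0 -0.072 -0.235 0.024 0.06; 0 0 0 -0.084 -0.275 0.026 0.06; 0 0 0 -0.094 -0.31 0.028 0.06'
python3 -m handwheel '0 0 0 -0.004 -0.013 0 0.06; 0 0 0 -0.009 -0.027 0 0.06; 0 0 0 -0.009 -0.027 0 0.06; 0 0 0 -0.009 -0.027 0 0.06'
python3 - <<'E'
from h import *
c,_=save('wrist','w1.png'); print(rel(*target(0,z=.099,flip=1)),c)
E
```

```text
time_s: 1.43
ee_pos: [0.4537, -0.0193, 0.2001]
orientation: [0.298, -3.127, -0.0]
force: [0.2, 0.0, 0.9]
width: 0.06
finger_force: 0.0
time_s: 1.77
ee_pos: [0.4671, -0.0409, 0.2004]
orientation: [0.3, -3.127, -0.001]
force: [0.3, 0.8, -1.7]
width: 0.0596
finger_force: 0.0
(array([ 0.001, -0.001,  0.001]), array([-0.0008, -0.003 ,  0.1015])) {'fovy': 65.70646984690485, 'cx': 320.2589205472993, 'cy': 236.1791432820762, 'origin': array([ 0.39563296, -0.05489764,  0.35587322]), 'rotation': array([1.88333984, 2.2840987 , 0.30397814])}
```

View pics/w1.png

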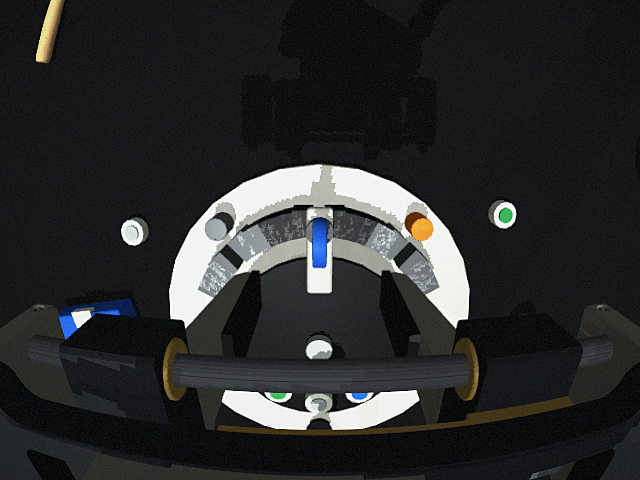

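The wrist view shows the ring at u≈319.5 (rows 218–268). The dark notch on the orange side is at about (403,254), next to orange at (420,227).

Run:
```python
from h import *
c=calibration('wrist'); s=read_state(); im=cv2.imread('pics/w1.png'); hsv=cv2.cvtColor(im,cv2.COLOR_BGR2HSV)
m=cv2.inRange(hsv[205:275,300:340],(100,120,60),(130,255,255)); v,u=np.nonzero(m); print(u.mean()+300,v.mean()+205,v.min()+205,v.max()+205)
print('tcp',s['ee_pos'])
for n,(u_,v_),z in(('ringmid',(u.mean()+300,v.mean()+205),.11),('ring far top',(319.5,218),.105),('notch',(403,254),.04),('gnotch',(233,256),.04),('orange top',(420,224),.03),('pivot?',(319,349),.069)):
    p=at(c,u_,v_,z,True); d=p[:2]-C; print(n,p.round(4),np.hypot(*d).round(4),np.round((np.arctan2(d[1],d[0])-B+np.pi)%(2*np.pi)-np.pi,3))
```

```text
319.0720338983051 242.6638418079096 218 267
tcp [ 0.46685905 -0.04042172  0.2004556 ]
ringmid [ 0.4651 -0.0412  0.11  ] 0.1177 -0.021
ring far top [ 0.449 -0.044  0.105] 0.134 -0.021
notch [0.4809 0.0394 0.04  ] 0.1171 -0.736
gnotch [ 0.5124 -0.112   0.04  ] 0.1137 0.731
orange top [0.4525 0.0511 0.03  ] 0.1476 -0.704
pivot? [ 0.5748 -0.02    0.069 ] 0.0065 -0.388
```

```bash
python3 -m handwheel '0 0 0 0 -0.002 0.025 0.05; 0 0 0 0 -0.002 0.05 0.04; 0 0 0 0 -0.002 0.07 0.03; 0 0 0 0 -0.002 0.085 0.03; 0 0 0 0 -0.002 0.095 0.03; 0 0 0 0 -0.002 0.1 0.03; 0 0 0 0 -0.002 0.1 0.03' 5
python3 -m handwheel '0 0 0 0 0 0 0.02; 0 0 0 0 0 0 0.014; 0 0 0 0 0 0 0.008; 0 0 0 0 0 0 0.008;0 0 0 0 0 0 0.008'
python3 -c "
from h import *
print(rel(*target(0,z=.1,flip=1)))"
```

```text
time_s: 2.4
ee_pos: [0.467, -0.0426, 0.1]
orientation: [0.302, -3.126, -0.001]
force: [-0.6, 0.5, 0.4]
width: 0.0303
finger_force: 0.0
time_s: 2.82
ee_pos: [0.4684, -0.0437, 0.1016]
orientation: [-0.3, 3.126, -0.001]
force: [-0.6, 1.4, 4.0]
width: 0.01
finger_force: 5.0
(array([-0.001,  0.002,  0.   ]), array([0.0001, 0.0006, 0.0016]))
```

```bash
python3 -m handwheel '0 0 0 0 0 0 0.004; 0 0 0 0 0 0 0.004; 0 0 0 0 0 -0.003 0.004; 0 0 0 0 0 -0.006 0.004; 0 0 0 0 0 -0.009 0.004; 0 0 0 0 0 -0.012 0.004; 0 0 0 0 0 -0.013 0.004; 0 0 0 0 0 -0.013 0.004' 35
python3 -c "
from h import *
print(read_state(),rel(*target(0,z=.1,flip=1)))"
```

```text
time_s: 3.48
ee_pos: [0.4681, -0.0431, 0.1127]
orientation: [-0.299, 3.126, 0.001]
force: [7.0, 2.3, -9.8]
width: 0.0094
finger_force: 35.0
{'time_s': 3.4833, 'joint_positions': array([-3.50770122e-01,  1.00910721e-02,  1.99760888e+00,  1.72227931e-03,
        1.13275605e+00, -2.11312146e+00]), 'joint_vel': array([-0.00174446,  0.00315979,  0.0011481 ,  0.00089315, -0.00789004,
        0.00014153]), 'joint_efforts': array([ -1.28943231, -32.99381733, -30.27746201,  -1.12883952,
         1.89153291,   0.11571969]), 'ee_pos': array([ 0.46805434, -0.04307579,  0.11272309]), 'orientation': array([-2.99131308e-01,  3.12561210e+00,  1.43844643e-03]), 'force': array([ 6.96374727,  2.27308671, -9.79767661]), 'torque': array([ 0.3444866 , -1.21437869,  0.12436836]), 'finger_force': 34.997543342488484, 'width': 0.009436770152750632} (array([ 0.001,  0.002, -0.   ]), array([-0.0001, -0.0001,  0.0127]))
```

```bash
python3 -m handwheel '0 0 0.02 0 0.0023 -0.0004 0.004; 0 0 0.08 -0.0004 0.0092 -0.0004 0.004; 0 0 0.16 -0.0015 0.0183 -0.0004 0.004; 0 0 0.24 -0.0033 0.0273 -0.0004 0.004; 0 0 0.32 -0.0058 0.0362 -0.0004 0.004; 0 0 0.4 -0.0091 0.0448 -0.0004 0.004; 0 0 0.44 -0.011 0.049 -0.0004 0.004; 0 0 0.44 -0.011 0.049 -0.0004 0.004'
python3 -c "
from h import *
for a in(-.44,-.66):print(rel(*target(a,z=.113,flip=1)))"
```

```text
time_s: 4.15
ee_pos: [0.4692, 0.0073, 0.1128]
orientation: [0.391, 3.117, 0.0]
force: [5.3, 0.4, -10.0]
width: 0.0095
finger_force: 35.0
(array([ 0.   ,  0.   , -0.001]), array([-0.0005, -0.0002, -0.0002]))
(array([0.   , 0.   , 0.219]), array([-0.0032,  0.0249, -0.0002]))
```

```bash
python3 -m handwheel '0 0 0.05 -0.0001 0.0058 0 0.004; 0 0 0.11 -0.0007 0.0126 0 0.004; 0 0 0.17 -0.0017 0.0195 0 0.004; 0 0 0.22 -0.0028 0.0251 0 0.004; 0 0 0.22 -0.0028 0.0251 0 0.004; 0 0 0.22 -0.0028 0.0251 0.001 0.004; 0 0 0.22 -0.0028 0.0251 0.002 0.004; 0 0 0.22 -0.0028 0.0251 0.002 0.004'
python3 - <<'E'
from h import *
print(rel(*target(-.66,z=.11,flip=1)))
c,im=save('wrist','w2.png'); big=cv2.resize(im[190:310,240:400,::-1],(800,600),interpolation=cv2.INTER_CUBIC); cv2.imwrite('pics/w2z.png',big)
E
```

```text
time_s: 4.82
ee_pos: [0.4777, 0.0302, 0.1115]
orientation: [-0.729, -3.055, -0.0]
force: [3.1, 1.0, -9.3]
width: 0.0093
finger_force: 35.0
(array([-0.   , -0.001,  0.   ]), array([-0.0005,  0.0008,  0.0015]))
```

View pics/w2z.png

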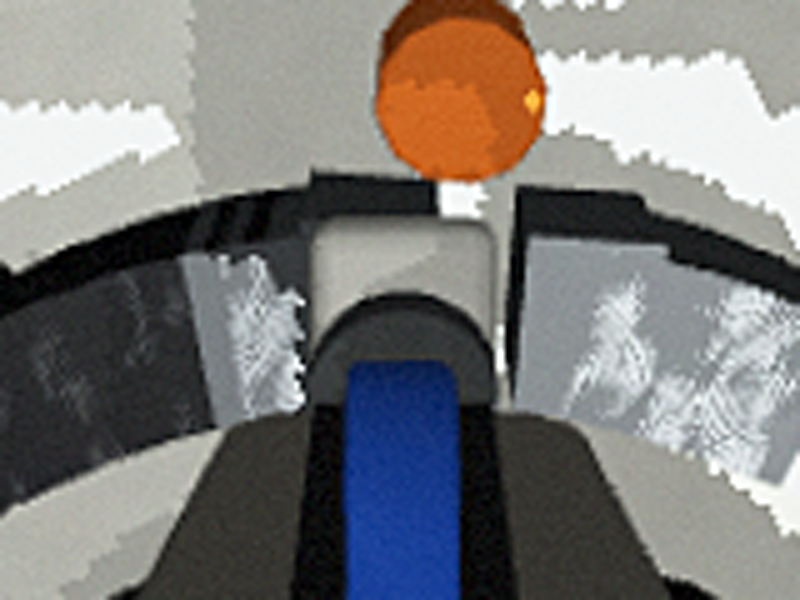

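The notch gap is at crop columns 437–515 and the arm axis is near 403, so the notch lies about 0.08 rad further on, near -0.74. I'll go to -0.70 with the pin raised, then let go loosely and feel forward.

```bash
python3 -m handwheel '0 0 0.02 0 0.0023 -0.001 0.004; 0 0 0.04 -0.0001 0.0046 -0.001 0.004; 0 0 0.04 -0.0001 0.0046 0 0.004; 0 0 0.04 -0.0001 0.0046 0.001 0.004;  0 0 0.04 -0.0001 0.0046 0.001 0.014; 0 0 0.04 -0.0001 0.0046 0.001 0.014; 0 0 0.04 -0.0001 0.0046 0.001 0.014' 10
python3 -c "
from h import *
print(rel(*target(-.70,z=.11,flip=1)))"
```

```text
time_s: 5.45
ee_pos: [0.4811, 0.034, 0.1122]
orientation: [0.79, 3.039, -0.0]
force: [0.3, 0.2, 0.2]
width: 0.0142
finger_force: 0.0
(array([ 0.   ,  0.002, -0.   ]), array([0.0007, 0.0004, 0.0022]))
```

```bash
python3 -m handwheel '0 0 0.01 0 0.0011 0 0.014; 0 0 0.02 0 0.0023 0 0.014; 0 0 0.03 0 0.0034 0 0.014; 0 0 0.035 0 0.004 0 0.014; 0 0 0.035 0 0.004 0 0.014'
python3 -m handwheel '0 0 0.005 0 0.0006 0 0.014; 0 0 0.01 0 0.0011 0 0.014; 0 0 0.01 0 0.0011 0 0.014'
python3 -m handwheel '0 0 0.005 0 0.0006 0 0.014; 0 0 0.01 0 0.0011 0 0.014; 0 0 0.01 0 0.0011 0 0.014'
python3 -c "
from h import *
s=read_state();print(s['force'],s['torque'],rel(*target(-.70,z=.11,flip=1)))
c,im=save('wrist','w3.png'); big=cv2.resize(im[190:310,240:400,::-1],(800,600),interpolation=cv2.INTER_CUBIC); cv2.imwrite('pics/w3z.png',big)"
```

```text
time_s: 5.87
ee_pos: [0.4822, 0.0379, 0.111]
orientation: [0.844, 3.026, 0.0]
force: [1.3, -0.2, -0.0]
width: 0.0136
finger_force: 0.0
time_s: 6.12
ee_pos: [0.4827, 0.0388, 0.111]
orientation: [-0.859, -3.022, 0.0]
force: [-0.6, -0.6, 0.2]
width: 0.014
finger_force: 0.0
time_s: 6.37
ee_pos: [0.4833, 0.0397, 0.111]
orientation: [-0.874, -3.017, 0.0]
force: [-1.0, -0.9, -0.8]
width: 0.0142
finger_force: 0.1
[-0.98385045 -0.86373582 -0.77444773] [-0.06722683  0.08721681 -0.02560686] (array([-0.   , -0.   , -0.055]), array([-0.0004, -0.0056,  0.001 ]))
```

View pics/w3z.png

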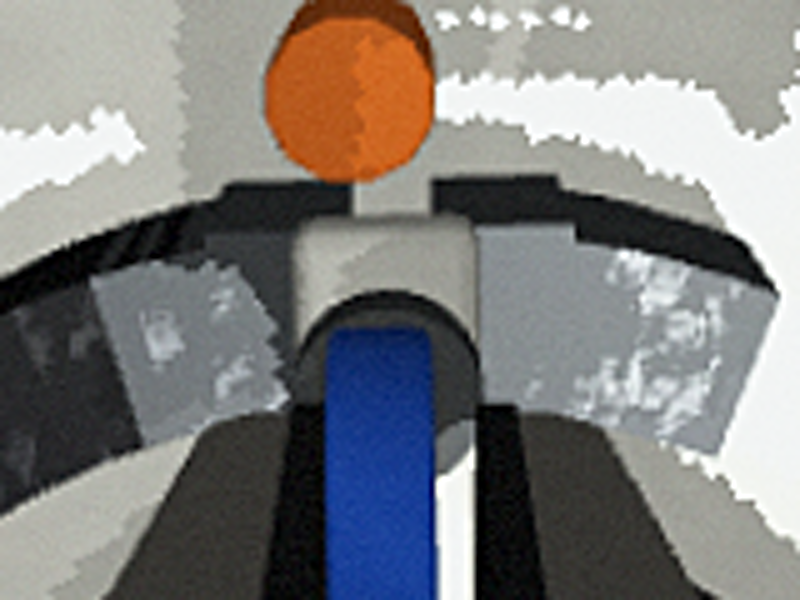

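The arm axis (386) is now nearly on the notch centre (392). The ring's top edge moved from row 362 to 327 and its width from 110 to 105 px, so the pin seems to have dropped. I'll check by gently nudging against the walls.

```bash
for i in 1 2; do :; done
python3 -m handwheel '0 0 0.005 0 0.0006 0 0.014; 0 0 0.01 0 0.0011 0 0.014; 0 0 0.01 0 0.0011 0 0.014'
python3 -m handwheel '0 0 0.005 0 0.0006 0 0.014; 0 0 0.01 0 0.0011 0 0.014; 0 0 0.01 0 0.0011 0 0.014'
python3 -c "
from h import *
s=read_state();print(s['force'],s['torque'],s['finger_force'],rel(*target(-.70,z=.11,flip=1)))"
```

```text
time_s: 6.67
ee_pos: [0.4839, 0.0407, 0.111]
orientation: [-0.889, -3.013, -0.0]
force: [-0.3, -0.3, 0.2]
width: 0.0144
finger_force: 0.1
time_s: 6.92
ee_pos: [0.4844, 0.0414, 0.111]
orientation: [-0.904, -3.008, 0.001]
force: [-1.2, -1.8, 0.9]
width: 0.014
finger_force: 0.9
[-1.24365978 -1.76970459  0.94537368] [-0.3132871  0.2008953  0.0675341] 0.8923317470984671 (array([-0.001, -0.   , -0.075]), array([-0.0006, -0.0076,  0.001 ]))
```

```bash
python3 -m handwheel '0 0 0.004 0 0.0005 0 0.014; 0 0 0.008 0 0.0009 0 0.014; 0 0 0.008 0 0.0009 0 0.014'
python3 -c "
from h import *
s=read_state();print(s['force'],s['torque'],s['finger_force'],s['width'])
c,im=save('wrist','w4.png'); side=save('side','s4.png')[1]
for f in('w2','w3','w4'):
    im=cv2.imread('pics/%s.png'%f); m=cv2.inRange(cv2.cvtColor(im,cv2.COLOR_BGR2HSV)[190:320,290:350],(100,120,40),(130,255,255)); v,u=np.nonzero(m); print(f,v.min()+190,v.max()+190,u.min()+290,u.max()+290)
z=lambda i:cv2.resize(i[220:310,260:380],(800,600),interpolation=cv2.INTER_CUBIC)
cv2.imwrite('pics/s4z.png',z(side[:,:,::-1]))
"
```

```text
time_s: 7.17
ee_pos: [0.4846, 0.0416, 0.1109]
orientation: [-0.916, -3.004, 0.003]
force: [-2.4, -4.2, 1.4]
width: 0.0142
finger_force: 2.8
[-2.39117352 -4.2467764   1.3782156 ] [-0.83419492  0.60379495  0.02406219] 2.7924370914746532 0.014160501778894595
w2 262 319 308 331
w3 255 319 305 327
w4 255 319 304 326
```

View pics/s4z.png

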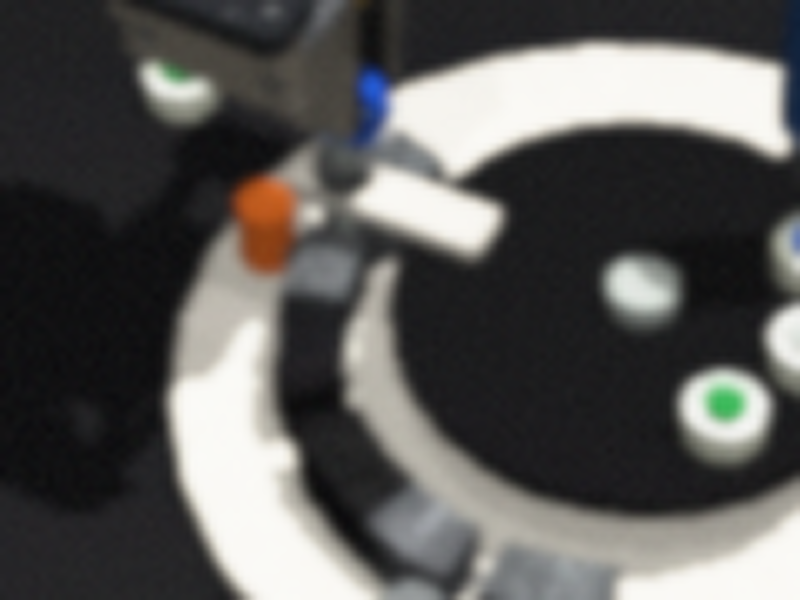

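Pushing 0.9 mm further raised the force to 5 N with no ring motion, so the pin is against a notch wall. I'll back off to centre, open the fingers and check the ring height numerically.

```bash
python3 -m handwheel '0 0 -0.01 0 -0.0012 0 0.014; 0 0 -0.02 0 -0.0024 0 0.014; 0 0 -0.027 0 -0.003 0 0.016; 0 0 -0.027 0 -0.003 0 0.03; 0 0 -0.027 0 -0.003 0 0.05; 0 0 -0.027 0 -0.003 0 0.05; 0 0 -0.027 0 -0.003 0 0.05'
python3 -m handwheel '0 0 0 0 0 -0.02 0.05; 0 0 0 0 0 -0.05 0.05; 0 0 0 0 0 -0.08 0.05; 0 0 0 0 0 -0.088 0.05; 0 0 0 0 0 -0.088 0.05; 0 0 0 0 0 -0.088 0.05'
python3 - <<'E'
from h import *
c,im=save('wrist','w5.png'); s=read_state(); print(s['ee_pos'],s['force'])
h=cv2.cvtColor(im[:,:,::-1].copy(),cv2.COLOR_BGR2HSV)
def ext(h):
    m=cv2.inRange(h[205:275,295:345],(100,120,60),(130,255,255)); v,u=np.nonzero(m); r=v<=v.min()+12; return u.mean()+295,v.min()+205,v.max()+205,len(u)
print('now',ext(h),'start(home)',ext(cv2.cvtColor(cv2.imread('pics/w1.png'),cv2.COLOR_BGR2HSV)))
# expected silhouette of ring for lift 0 / 5 / 10 mm
f=240/np.tan(np.radians(c['fovy'])/2); M=cv2.Rodrigues(c['rotation'])[0]
for a in(-.74,-.75):
  t=B+a
  for L in(0,.005,.01):
    rr=[]
    for k in np.linspace(0,2*np.pi,200):
        p=np.array([*(C+(.115+.018*np.cos(k))*np.array([np.cos(t),np.sin(t)])),.101+L+.018*np.sin(k)])
        q=M.T@(p-c['origin']); th=np.arctan2(np.hypot(*q[:2]),q[2]); rr.append(q[:2]/np.hypot(*q[:2])*th*f+[c['cx'],c['cy']])
    rr=np.array(rr); print(a,L,rr[:,0].mean().round(1),rr[:,1].min().round(1),rr[:,1].max().round(1))
cv2.imwrite('pics/w5z.png',cv2.resize(im[190:310,240:400,::-1],(800,600),interpolation=cv2.INTER_CUBIC))
E
```

```text
time_s: 7.85
ee_pos: [0.4834, 0.0399, 0.1111]
orientation: [0.875, 3.017, 0.0]
force: [0.3, -0.6, 0.1]
width: 0.0406
finger_force: 0.0
time_s: 8.35
ee_pos: [0.4832, 0.0398, 0.1985]
orientation: [-0.875, -3.017, -0.0]
force: [-0.6, 0.2, -1.3]
width: 0.0499
finger_force: 0.0
[0.48251327 0.03993059 0.19743703] [-0.37249306 -0.12705663 -1.27784009]
now (np.float64(320.0561009817672), np.int64(217), np.int64(266), 713) start(home) (np.float64(319.0720338983051), np.int64(218), np.int64(267), 708)
-0.74 0 318.0 218.0 268.9
-0.74 0.005 317.9 219.5 271.3
-0.74 0.01 317.9 221.1 273.9
-0.75 0 319.6 218.0 268.8
-0.75 0.005 319.6 219.5 271.3
-0.75 0.01 319.6 221.1 273.9
```

View pics/w5z.png

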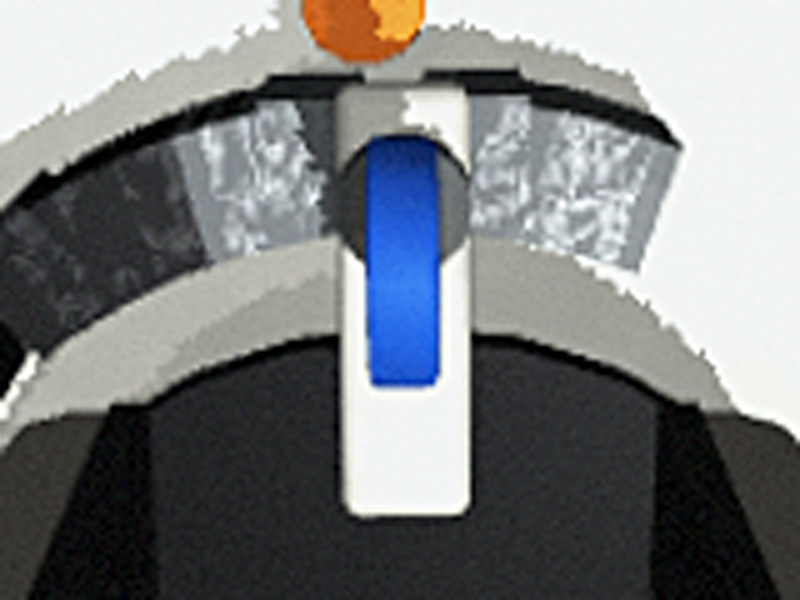

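The ring's silhouette (rows 217–266) matches the home height, not a lifted one. The arm is seated in the gap by orange, and the gripper is clear.

```bash
python3 -c "
from bench import *
print(job_done())"
```

```text
the job is handed in; nothing more can be done
None
```

The index arm is in the notch by the orange marker at about -0.75 rad, the pin is home by camera (good to about 2 mm) and by feel, and the ring is released; I handed the job in after about 8.4 s.

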